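# Wedge the rocking parts chest steady

## Task

The small wooden drawer chest on the bench rocks because one leg is too short. Push the loose wooden wedge along the bench, thin edge first, under the short leg until it is snug and the chest no longer rocks; do not jack the chest up, shove it along, lift anything, or disturb the other things. Test it by pressing down with the fingertips on the chest's top corner right over the short leg, pushing the wedge further in if the corner still gives, and finish while still pressing that corner with about 10 N, the chest staying level.

Things in the scene. Friction and masses are not known exactly. Their poses are not given: they have to be found in the camera images.
- chest: Loose brown wooden chest of three small drawers, 2.6 kg: 280 (x) by 260 mm (y), on four 22 mm square legs centred at x +-125, y +-115 mm; underside 38, flat top 98 mm above the bench. Origin on the bench under its middle, z up. Drawers on its +x face, away from the robot. It stands level on three legs; the one at +x, -y (far right seen from the robot) is short. Pushed hard it slides.
- leg_foot (a point): Centre of the underside of the short leg (22 mm square). It hangs 6 to 14 mm above the bench, different each time. The chest rests level until pressed over this leg with some 3 to 6 N; then it rocks about the diagonal through the two neighbouring legs, 169 mm away, until the short leg meets the bench.
- press_corner (a point): Point on the chest's flat top (98 mm above the bench) straight over the centre of the short leg, 15 mm in from both edges: press here, within 30 mm.
- wedge: Loose plain brown wooden wedge, 130 g, 150 mm long (x), 56 mm wide (y): flat underside, top sloping evenly from 27 mm at the thick back end (x -75) to 3 mm at the thin edge (x +75). Origin on the bench under its middle, x to the thin edge, z up. It lies on the chest's -y side, thin edge 30 to 80 mm from the short leg and pointing roughly at it.
- wedge_back (a point): Centre of the wedge's upright back face (56 mm wide, 27 mm high): push here. The wedge slides with under 1.5 N until it meets the leg, then the push rises within a few mm; about 4 N makes it snug, from about 9 N the chest is shoved along or jacked up. Friction keeps it where it is left.
- tape_roll: Bystander: roll of tape lying flat, 90 mm across, 24 mm high, beyond the wedge.
- screwdriver: Bystander: screwdriver lying on the robot's side of the wedge, under 35 mm high.
- offcut: Bystander: flat board offcut 70 x 110 x 18 mm.
- screw_jar: Bystander: glass screw jar, 64 mm across, 80 mm high.
- paint_can: Bystander: small metal can, 84 mm across, 100 mm high.
- glue: Bystander: white glue bottle, 52 mm across, 160 mm high.

How it is judged:
By the outcome, as a careful person would: the job done as asked, in the order asked, and still so for the second after the job is handed in, while the arm keeps its last pose, push and grip.
It also fails if it takes over 54 s, if anything falls off the work surface, if the arm or the gripper's body presses on something with over 40 N, if the wrist force passes 120 N, or if a joint passes its speed limit or range.

## Robot

A 7-joint arm with a two-finger parallel gripper is mounted at the origin on the work surface. World frame = base frame: x ahead of the robot, y to its left, z up, the work surface at z = 0. Lengths are in m, angles in rad, forces in N, time in s.
With the tool pointing down it reaches from about 0.4 to 0.85 m from the base axis. Payload 4.5 kg.
Tool frame: the origin (TCP) lies midway between the tips of the shut fingers; the grasp point (between the pads) lies 19 mm behind it; z points along the fingers, x is the direction in which the jaws open and shut, and the axes are right-handed (so a half turn about z gives the same grasp; the last joint's range is limited). The gripper opens to 88 mm and grips with 3 to 60 N. Pads are 18 mm wide; open, the fingers measure 123 mm over their backs; the gripper's body (75 mm by 187 mm) begins 45 mm behind the grasp point.
Start: joints at [-1.144, 0.689, -0.195, 1.565, 0.157, 0.902, -0.215], TCP at [0.239, 0.577, 0.239] pointing down, gripper open.
Joint ranges: [-3.01, 3.01], [-0.46, 2.08], [-1.47, 1.51], [0.13, 2.56], [-1, 4.14], [0.04, 2.09], [-2.66, 2.66]. Speed limits (rad/s): [2.57, 2.57, 3.14, 3.14, 3.14, 3.14, 3.14].

## Interface

Orientations are given as a unit quaternion [x, y, z, w].
In Python, from plant import r gives the robot as it stands. The module is installed in compiled form; this text tells all that it offers.
- The arm moves only by the tool play_rows, never from a script. Its argument "increments" is a list of rows, each a list of 7 numbers: the opening, from 0 (shut) to 1 (fully open), then the shift along the tool's x, y, z in mm, then the turn, a rotation vector about the tool's x, y, z in rad. In form: [[hand, dx, dy, dz, wx, wy, wz], ...]. A call has exactly 8 rows; each row shifts and turns the pose as measured when the row begins, along the tool's axes as they then stand; what a row does not reach is not made up. A row lasts 1/8 s, in which the tool goes at most 62.5 mm and 10.7 degrees, less where a joint would pass 70% of its speed; a pose out of reach is approached as far as the arm can. A call is refused whole if a number of a shift passes 62.5 or a number of a turn 0.188, either way. A call with a gripper value outside its range is refused whole. The fingers move at their own pace and stop on an object; "grip_force" is the grip in N (left out, the last holds). Time passes only in rows, so rows that do not move let the fingers close, or fill a call up. It gives the time, the measured TCP pose, the force and the opening at its end, in the units of the state.
- r.get_state(): the state, without advancing time (a new reading comes with each control period).
- r.snapshot(name): name is "scene" or "top"; returns the picture (480x640x3 uint8, red, green, blue); there is no depth.
- r.get_calibration(name): a dict with "fx", "fy", "cx", "cy" (pixels), "R" (3x3) and "t" (3): a world point X has camera coordinates R X + t. Camera axes: x right, y down, z forward; pixel columns grow to the right and rows downward; lengths in m; the calibration is good to about 2 mm. A picture is of the moment at which its call begins. get_calibration takes no time and is no camera call.
- r.finish_job(): hands the job in, once; it reports no verdict.
The state is a dict: "clock": time; "q": joint angles; "qd": joint speeds; "joint_torque": joint torques, N m; "tool_pos": TCP position; "eef_rot": TCP orientation; "contact_force": force on the tool from outside, world axes, zero at the start; "moment": the same for the moment, N m; "opening": opening from 0.0 (shut) to 1.0 (fully open).
Only numpy, scipy, OpenCV 4.12 (cv2) and the standard library are available. Lean on these libraries where they do the work, as an engineer would, in place of code of your own. Each camera call takes 0.05 s, during which the arm holds its last target.

## Working session

There is one attempt and no reset: what is moved stays moved. The work goes in short steps, Python scripts to look and compute and a tool call to move; the robot and the scene stay as the last step left them, time stands still between calls to the robot, and variables do not carry over. Pictures are saved under pics/ and viewed, and the job is handed in when it is done.

Besides the shell and the picture viewer there is one more tool, called after "Call:" by a JSON object that holds its "op" and its "data". play_rows: Moves the arm, as the interface text tells. Its arguments: {"type":"object","properties":{"increments":{"type":"array"},"grip_force":{"type":"number"}},"required":["increments"]}

```bash
mkdir -p pics; python3 - <<'E'
from plant import r
import cv2
for n in ["scene","top"]:
    cv2.imwrite(f"pics/{n}0.png",r.snapshot(n)[:,:,::-1])
    print(r.get_calibration(n))
s=r.get_state(); print({k:s[k] for k in ["clock","tool_pos","eef_rot","contact_force","opening"]})
E
```

```text
{'fx': 498.9047571641351, 'fy': 498.9047571641351, 'cx': 315.64466736564304, 'cy': 236.3355456937299, 'R': array([[ 0.59099154,  0.80664625,  0.00712949],
       [ 0.55185585, -0.39784077, -0.73292417],
       [-0.58837413,  0.43708644, -0.68027298]]), 't': array([-0.30344795, -0.26223457,  1.53983715])}
{'fx': 514.7000236970133, 'fy': 514.7000236970133, 'cx': 318.7672104050812, 'cy': 232.91932680094402, 'R': array([[-0.01293086, -0.99990244, -0.00528164],
       [-0.99426614,  0.01341835, -0.10608865],
       [ 0.10614917,  0.00387954, -0.99434265]]), 't': array([0.00219533, 0.57609307, 1.26671051])}
{'clock': 0.1, 'tool_pos': array([0.2390731 , 0.57686301, 0.23800198]), 'eef_rot': array([ 8.31475170e-01,  5.55561319e-01, -6.34475445e-04,  5.10055350e-04]), 'contact_force': array([ 0.18868722,  0.02149242, -0.67953379]), 'opening': 1.0024306693626193}
```

View pics/scene0.png

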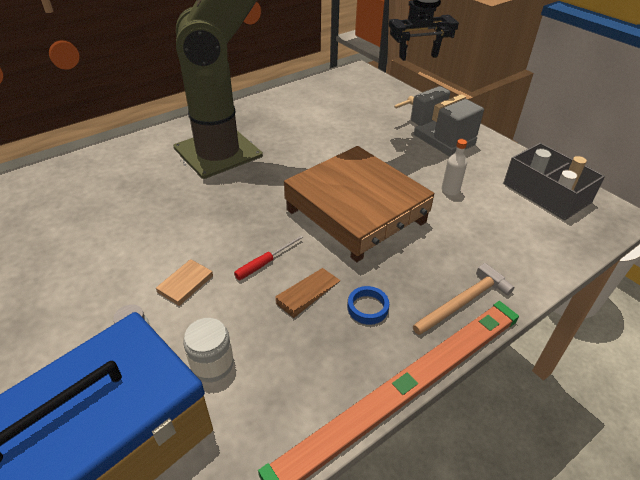

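View pics/top0.png

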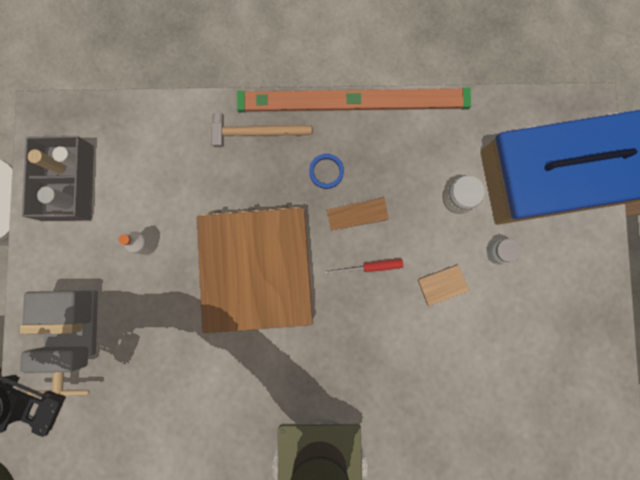

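The top view shows the chest at columns 197–312 and rows 207–331, the wedge at 328–388 / 199–229, the tape at (327,171) and the screwdriver at 327–403 / 265. I'll enlarge that area next.

```bash
python3 - <<'E'
import cv2
a=cv2.imread("pics/top0.png")[140:340,190:420]
cv2.imwrite("pics/topc.png",cv2.resize(a[30:110,90:220],None,fx=6,fy=6,interpolation=cv2.INTER_CUBIC))
cv2.imwrite("pics/topd.png",cv2.resize(a[50:200,0:130],None,fx=4,fy=4,interpolation=cv2.INTER_CUBIC))
b=cv2.imread("pics/scene0.png")[140:320,270:440]
cv2.imwrite("pics/scenec.png",cv2.resize(b[0:180],None,fx=3.3,fy=3.3,interpolation=cv2.INTER_CUBIC))
E
```

```text
(no output)
```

View pics/topc.png

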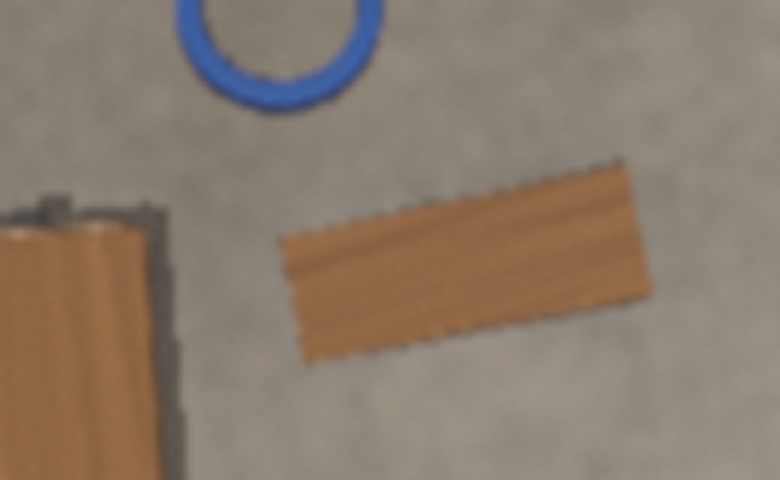

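View pics/topd.png

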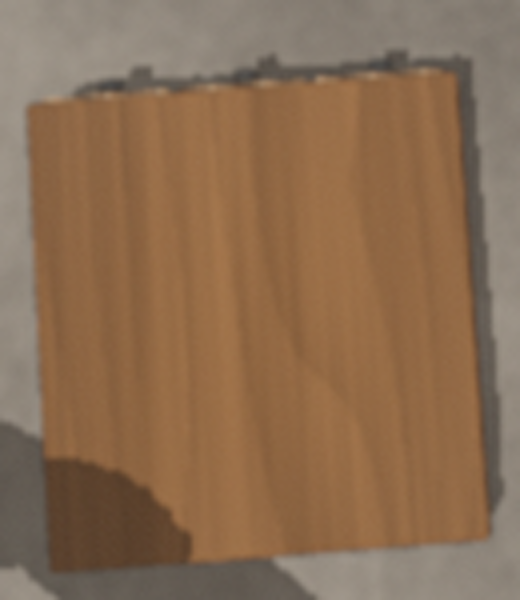

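View pics/scenec.png

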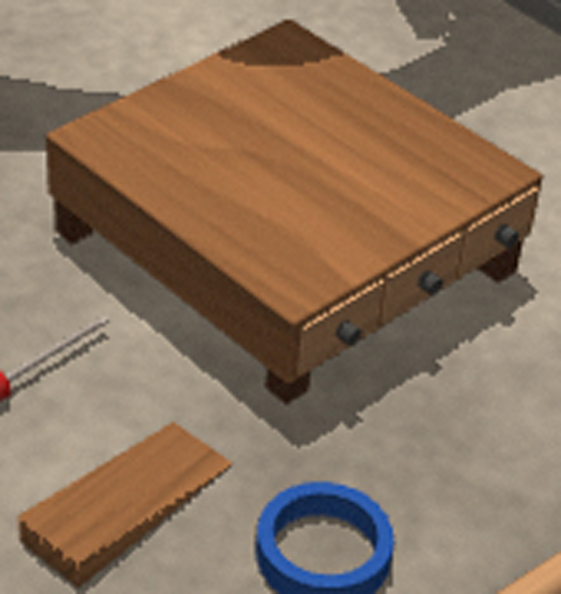

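```bash
cat > h.py <<'E'
import numpy as np
from plant import r
from scipy.optimize import least_squares
C={n:r.get_calibration(n) for n in("scene","top")}
def proj(n,X):
    c=C[n];p=np.atleast_2d(X)@np.array(c["R"]).T+np.array(c["t"])
    return np.c_[c["fx"]*p[:,0]/p[:,2]+c["cx"],c["fy"]*p[:,1]/p[:,2]+c["cy"]]
def W(p,L):
    L=np.atleast_2d(L);c,s=np.cos(p[2]),np.sin(p[2])
    return np.c_[p[0]+c*L[:,0]-s*L[:,1],p[1]+s*L[:,0]+c*L[:,1],L[:,2]]
def fit(obs,p0):  # obs: list of (cam, local pts, px)
    f=lambda p:np.concatenate([(proj(n,W(p,L))-px).ravel() for n,L,px in obs])
    return least_squares(f,p0)
def full(px,s,o): return (np.array(px,float)+.5)/s-.5+np.array(o)
CH=np.array([[.14,.13,.098],[.14,-.13,.098],[-.14,-.13,.098],[-.14,.13,.098]])
WE=np.array([[.075,.028,.003],[.075,-.028,.003],[-.075,.028,.027],[-.075,-.028,.027]])
E
python3 - <<'E'
from h import *
ct=full([(28,103),(457,72),(490,537),(50,571)],4,(190,190))
cs=full([(541,180),(300,325),(48,138),(290,20)],3.3,(270,140))
wt=full([(307,362),(283,238),(650,296),(625,163)],6,(280,170))
ws=full([(175,424),(231,463),(22,520),(77,568)],3.3,(270,140))
# wedge x points +y world; its +y => world -x => lower rows in top
for nm,L,t,s,p0 in(("chest",CH,ct,cs,[.5,.15,0]),("wedge",WE,wt,ws,[.55,-.1,1.57])):
    for o in([("top",L,t)],[("scene",L,s)],[("top",L,t),("scene",L,s)]):
        q=fit(o,p0);print(nm,q.x.round(4),np.abs(q.fun).max().round(2))
    p=q.x
    if nm=="chest":
        print("foot",W(p,[.125,-.115,0])); pc=p
    else:
        print("thin",W(p,[.075,0,0]),"back",W(p,[-.075,0,.0135]))
        c,s=np.cos(pc[2]),np.sin(pc[2])
        f=lambda X:np.array([[c,s],[-s,c]])@(X[0,:2]-pc[:2])
        print("in chest frame thin",f(W(p,[.075,0,0])),"back",f(W(p,[-.075,0,0])),p[2]-pc[2])
E
```

```text
chest [0.4847 0.1499 0.0604] 0.77
chest [0.4893 0.1498 0.0699] 2.01
chest [0.4863 0.1504 0.0643] 1.82
foot [[0.61847834 0.04368955 0.        ]]
wedge [ 0.6258 -0.104   1.7406] 0.62
wedge [ 0.6306 -0.1048  1.756 ] 0.88
wedge [ 0.6281 -0.1041  1.7492] 1.59
thin [[ 0.61475612 -0.030332    0.        ]] back [[ 0.64137479 -0.17795126  0.0135    ]]
in chest frame thin [ 0.11652724 -0.18862918] back [ 0.13360162 -0.33765423] 1.6848727629360434
```

```bash
cat >> h.py <<'E'
from scipy.spatial.transform import Rotation as Rn
def toolrot(a): # tool x at world angle a, z down
    c,s=np.cos(a),np.sin(a)
    return Rn.from_matrix(np.array([[c,s,0],[s,-c,0],[0,0,-1]]))
def plan(pos,a,n,state=None):
    st=state or r.get_state()
    p0=np.array(st["tool_pos"]);R0=Rn.from_quat(st["eef_rot"]);R1=toolrot(a)
    rv=(R1*R0.inv()).as_rotvec();d=(np.array(pos)-p0)/n
    for i in range(n):
        R=Rn.from_rotvec(rv*i/n)*R0
        print(np.r_[R.inv().apply(d)*1000,R.inv().apply(rv/n)].round(3).tolist())
def st():
    s=r.get_state();R=Rn.from_quat(s["eef_rot"]).as_matrix()
    print(round(s["clock"],2),"pos",np.round(s["tool_pos"],4),"ang",round(np.arctan2(R[1,0],R[0,0]),4),"z",R[:,2].round(3),"F",np.round(s["contact_force"],2),"op",round(s["opening"],3))
E
python3 - <<'E'
from h import *
st()
for u in((465,180),(503,241),(327,171),(441,285),(125,239),(390,265)): # rough positions
    c=C["top"];R=np.array(c["R"]);d=R.T@[(u[0]-c["cx"])/c["fx"],(u[1]-c["cy"])/c["fy"],1];o=-R.T@c["t"];print(u,(o+d*(0.05-o[2])/d[2])[:2].round(3))
plan([.649,-.222,.2],.178,24)
E
```

```text
0.1 pos [0.2391 0.5769 0.238 ] ang 1.1781 z [-0.    -0.002 -1.   ] F [ 0.19  0.02 -0.68] op 1.002
(465, 180) [ 0.702 -0.374]
(503, 241) [ 0.548 -0.461]
(327, 171) [ 0.73  -0.028]
(441, 285) [ 0.441 -0.304]
(125, 239) [0.565 0.476]
(390, 265) [ 0.492 -0.18 ]
[-24.213, 28.518, 1.627, 0.0, 0.0, 0.042]
[-23.004, 29.502, 1.624, 0.0, 0.0, 0.042]
[-21.755, 30.435, 1.622, 0.0, 0.0, 0.042]
[-20.468, 31.315, 1.619, 0.0, 0.0, 0.042]
[-19.146, 32.141, 1.617, 0.0, 0.0, 0.042]
[-17.791, 32.91, 1.615, 0.0, 0.0, 0.042]
[-16.404, 33.623, 1.612, 0.0, 0.0, 0.042]
[-14.989, 34.277, 1.61, 0.0, 0.0, 0.042]
[-13.549, 34.872, 1.608, 0.0, 0.0, 0.042]
[-12.084, 35.406, 1.606, 0.0, 0.0, 0.042]
[-10.599, 35.879, 1.604, 0.0, 0.0, 0.042]
[-9.095, 36.289, 1.602, 0.0, 0.0, 0.042]
[-7.576, 36.637, 1.6, 0.0, 0.0, 0.042]
[-6.043, 36.921, 1.598, 0.0, 0.0, 0.042]
[-4.5, 37.14, 1.596, 0.0, 0.0, 0.042]
[-2.949, 37.296, 1.594, 0.0, 0.0, 0.042]
[-1.393, 37.386, 1.593, 0.0, 0.0, 0.042]
[0.166, 37.412, 1.591, 0.0, 0.0, 0.042]
[1.724, 37.372, 1.59, 0.0, 0.0, 0.042]
[3.279, 37.268, 1.589, 0.0, 0.0, 0.042]
[4.829, 37.099, 1.587, 0.0, 0.0, 0.042]
[6.37, 36.866, 1.586, 0.0, 0.0, 0.042]
[7.9, 36.569, 1.585, 0.0, 0.0, 0.042]
[9.417, 36.208, 1.584, 0.0, 0.0, 0.042]
```

Call:
{"op": "play_rows", "data": {"increments": [[0.12,-24,28.5,1.6,0,0,0.042],[0.12,-23,29.5,1.6,0,0,0.042],[0.12,-22,30.5,1.6,0,0,0.042],[0.12,-20.5,31.5,1.6,0,0,0.042],[0.12,-19,32,1.6,0,0,0.042],[0.12,-18,33,1.6,0,0,0.042],[0.12,-16.5,33.5,1.6,0,0,0.042],[0.12,-15,34.5,1.6,0,0,0.042]], "grip_force": 10}}

```text
clock: 1.1
tool_pos: [0.3753, 0.3032, 0.2222]
eef_rot: [0.914, 0.407, -0.003, 0.001]
contact_force: [0.9, 1.1, -0.1]
opening: 0.126
```

Call:
{"op": "play_rows", "data": {"increments": [[0.12,-13.5,35,1.6,0,0,0.042],[0.12,-12,35.5,1.6,0,0,0.042],[0.12,-10.5,36,1.6,0,0,0.042],[0.12,-9,36.5,1.6,0,0,0.042],[0.12,-7.5,36.5,1.6,0,0,0.042],[0.12,-6,37,1.6,0,0,0.042],[0.12,-4.5,37,1.6,0,0,0.042],[0.12,-3,37.5,1.6,0,0,0.042]]}}

```text
clock: 2.1
tool_pos: [0.5117, 0.0254, 0.2078]
eef_rot: [0.97, 0.243, -0.004, 0.001]
contact_force: [0.3, -0.3, -0.2]
opening: 0.119
```

```bash
python3 - <<'E'
from h import *
st()
plan([.649,-.222,.16],.178,8)
E
```

```text
2.1 pos [0.5117 0.0254 0.2078] ang 0.4911 z [-0.008 -0.004 -1.   ] F [ 0.32 -0.28 -0.21] op 0.119
[0.604, 35.371, 5.975, 0.0, 0.001, 0.039]
[1.981, 35.321, 5.97, 0.0, 0.001, 0.039]
[3.355, 35.218, 5.966, 0.0, 0.001, 0.039]
[4.724, 35.061, 5.964, 0.0, 0.001, 0.039]
[6.086, 34.85, 5.964, 0.0, 0.001, 0.039]
[7.439, 34.587, 5.965, 0.0, 0.001, 0.039]
[8.78, 34.27, 5.967, 0.0, 0.001, 0.039]
[10.108, 33.902, 5.971, 0.0, 0.001, 0.039]
```

Call:
{"op": "play_rows", "data": {"increments": [[0.12,0.6,35.5,6,0,0.001,0.039],[0.12,2,35.5,6,0,0.001,0.039],[0.12,3.5,35,6,0,0.001,0.039],[0.12,4.7,35,6,0,0.001,0.039],[0.12,6,35,6,0,0.001,0.039],[0.12,7.5,34.5,6,0,0.001,0.039],[0.12,9,34.5,6,0,0.001,0.039],[0.12,10,34,6,0,0.001,0.039]]}}

```text
clock: 3.1
tool_pos: [0.6501, -0.231, 0.1552]
eef_rot: [0.996, 0.084, -0.003, -0.001]
contact_force: [-0.1, 0.8, 0.1]
opening: 0.124
```

```bash
python3 - <<'E'
from h import *
st()
plan([.649,-.222,.011],.178,8)
E
```

```text
3.1 pos [ 0.6501 -0.231   0.1552] ang 0.1686 z [-0.005  0.001 -1.   ] F [-0.06  0.82  0.06] op 0.124
[0.151, -1.108, 18.025, -0.0, 0.001, -0.001]
[0.141, -1.111, 18.025, -0.0, 0.001, -0.001]
[0.13, -1.115, 18.025, -0.0, 0.001, -0.001]
[0.12, -1.118, 18.024, -0.0, 0.001, -0.001]
[0.109, -1.122, 18.024, -0.0, 0.001, -0.001]
[0.099, -1.125, 18.024, -0.0, 0.001, -0.001]
[0.089, -1.129, 18.024, -0.0, 0.001, -0.001]
[0.078, -1.132, 18.024, -0.0, 0.001, -0.001]
```

Call:
{"op": "play_rows", "data": {"increments": [[0.12,0,0,20,0,0,0],[0.12,0,0,24,0,0.001,0],[0.12,0,0,24,0,0.001,0],[0.12,0,0,24,0,0.001,0],[0.12,0,0,22,0,0.001,0],[0.12,0,0,15,0,0.001,0],[0.12,0,0,6,0,0,0],[0.12,0,0,0,0,0,0]]}}

```text
clock: 4.1
tool_pos: [0.6442, -0.2247, 0.0093]
eef_rot: [0.996, 0.086, -0.005, -0.005]
contact_force: [1.3, -0.1, 0.1]
opening: 0.122
```

```bash
python3 - <<'E'
from h import *
import cv2
st()
a=r.snapshot("scene")[:,:,::-1]
cv2.imwrite("pics/s1.png",cv2.resize(a[100:330,230:450],None,fx=2.6,fy=2.6,interpolation=cv2.INTER_CUBIC))
E
```

```text
4.1 pos [ 0.6442 -0.2247  0.0093] ang 0.1722 z [-0.011  0.009 -1.   ] F [ 1.27 -0.06  0.08] op 0.122
```

View pics/s1.png

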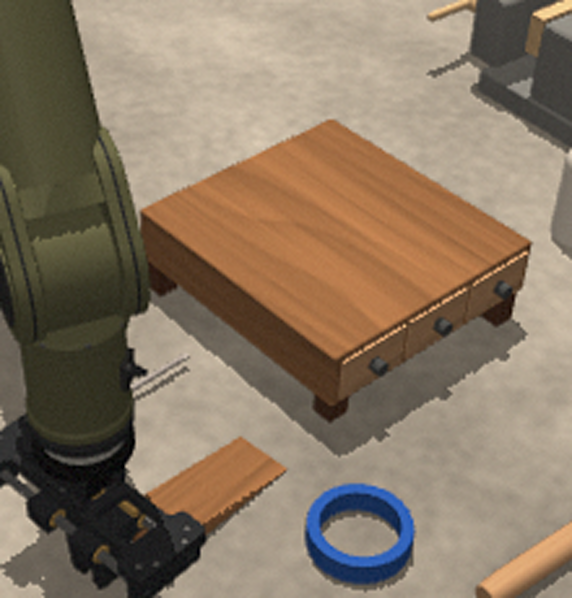

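```bash
python3 - <<'E'
from h import *
plan([.6435,-.189,.010],.177,8)
E
```

```text
[0.646, -4.436, -0.004, -0.001, 0.001, -0.001]
[0.649, -4.435, -0.009, -0.001, 0.001, -0.001]
[0.651, -4.435, -0.014, -0.001, 0.001, -0.001]
[0.654, -4.434, -0.019, -0.001, 0.001, -0.001]
[0.657, -4.434, -0.024, -0.001, 0.001, -0.001]
[0.66, -4.434, -0.029, -0.001, 0.001, -0.001]
[0.662, -4.433, -0.034, -0.001, 0.001, -0.001]
[0.665, -4.433, -0.039, -0.001, 0.001, -0.001]
```

Call:
{"op": "play_rows", "data": {"increments": [[0.12,1,-4.5,0,-0.001,0.002,-0.001],[0.12,1,-4.5,0,-0.001,0.002,-0.001],[0.12,1,-4.5,0,-0.001,0.002,-0.001],[0.12,0.7,-4.5,0,-0.001,0.002,-0.001],[0.12,0.7,-4.5,0,-0.001,0.002,0],[0.12,0.7,-4.5,0,-0.001,0.001,0],[0.12,0,-4,0,0,0,0],[0.12,0,0,0,0,0,0]]}}

```text
clock: 5.15
tool_pos: [0.6459, -0.1909, 0.0123]
eef_rot: [0.996, 0.088, 0.004, -0.002]
contact_force: [-1.0, -0.0, -0.7]
opening: 0.119
```

```bash
python3 - <<'E'
from h import *
st()
plan([.632,-.120,.010],.0643,16)
E
```

```text
5.15 pos [ 0.6459 -0.1909  0.0123] ang 0.1769 z [ 0.007  0.004 -1.   ] F [-1.   -0.01 -0.72] op 0.119
[-0.073, -4.516, 0.157, -0.0, -0.0, 0.007]
[-0.105, -4.515, 0.156, -0.0, -0.0, 0.007]
[-0.136, -4.515, 0.155, -0.0, -0.0, 0.007]
[-0.168, -4.514, 0.155, -0.0, -0.0, 0.007]
[-0.2, -4.512, 0.154, -0.0, -0.0, 0.007]
[-0.231, -4.511, 0.153, -0.0, -0.0, 0.007]
[-0.263, -4.509, 0.152, -0.0, -0.0, 0.007]
[-0.295, -4.507, 0.152, -0.0, -0.0, 0.007]
[-0.326, -4.505, 0.151, -0.0, -0.0, 0.007]
[-0.358, -4.503, 0.15, -0.0, -0.0, 0.007]
[-0.39, -4.5, 0.15, -0.0, -0.0, 0.007]
[-0.421, -4.497, 0.149, -0.0, -0.0, 0.007]
[-0.453, -4.494, 0.148, -0.0, -0.0, 0.007]
[-0.484, -4.491, 0.148, -0.0, -0.0, 0.007]
[-0.516, -4.487, 0.147, -0.0, -0.0, 0.007]
[-0.548, -4.484, 0.146, -0.0, -0.0, 0.007]
```

Call:
{"op": "play_rows", "data": {"increments": [[0.12,0,-4.5,0.2,0,-0.001,0.007],[0.12,0,-4.5,0.2,0,-0.001,0.007],[0.12,-0.1,-4.5,0.2,0,-0.001,0.007],[0.12,-0.2,-4.5,0.2,0,0,0.007],[0.12,-0.2,-4.5,0.2,0,0,0.007],[0.12,-0.2,-4.5,0.2,0,0,0.007],[0.12,-0.3,-4.5,0.2,0,0,0.007],[0.12,-0.3,-4,0.2,0,0,0.005]]}}

```text
clock: 6.15
tool_pos: [0.6393, -0.1562, 0.0112]
eef_rot: [0.998, 0.059, 0.003, -0.0]
contact_force: [-0.0, -1.6, 0.6]
opening: 0.117
```

```bash
python3 - <<'E'
from h import *
st()
import cv2
cv2.imwrite("pics/t2.png",cv2.resize(r.snapshot("top")[180:280,270:400,::-1],None,fx=6,fy=6,interpolation=cv2.INTER_CUBIC))
plan([.632,-.120,.010],.0643,8)
E
```

```text
6.15 pos [ 0.6393 -0.1562  0.0112] ang 0.1175 z [ 0.005  0.    -1.   ] F [-0.05 -1.65  0.6 ] op 0.117
[-0.376, -4.482, 0.144, -0.0, -0.001, 0.007]
[-0.406, -4.479, 0.144, -0.0, -0.001, 0.007]
[-0.436, -4.476, 0.144, -0.0, -0.001, 0.007]
[-0.466, -4.473, 0.144, -0.0, -0.001, 0.007]
[-0.496, -4.47, 0.144, -0.0, -0.001, 0.007]
[-0.526, -4.467, 0.144, -0.0, -0.001, 0.007]
[-0.556, -4.463, 0.143, -0.0, -0.001, 0.007]
[-0.586, -4.459, 0.143, -0.0, -0.001, 0.007]
```

View pics/t2.png

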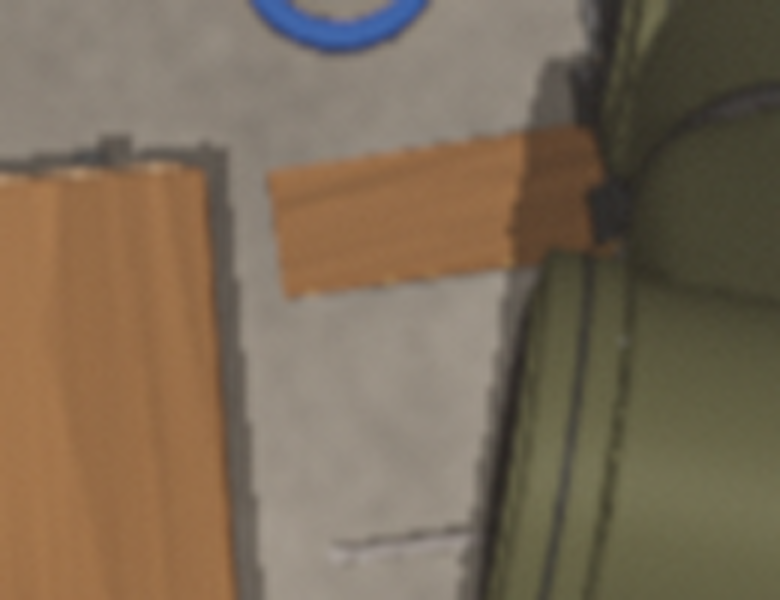

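The wedge is moving and squaring up. Its thin edge spans about (315,209)–(318,230) and the chest side is at column 306. Nothing else has been touched, so I'll keep pushing.

Call:
{"op": "play_rows", "data": {"increments": [[0.12,-0.3,-4.5,0.2,0,-0.001,0.007],[0.12,-0.4,-4.5,0.2,0,-0.001,0.007],[0.12,-0.4,-4.5,0.2,0,-0.001,0.007],[0.12,-0.4,-4.5,0.2,0,-0.001,0.007],[0.12,-0.5,-4.5,0.2,0,-0.001,0.007],[0.12,-0.5,-4.5,0,0,0,0.007],[0.12,-0.5,-4.5,0,0,0,0.007],[0.12,-0.5,-4,0,0,0,0.007]]}}

```text
clock: 7.2
tool_pos: [0.6319, -0.1181, 0.0101]
eef_rot: [1.0, 0.029, -0.0, -0.0]
contact_force: [1.0, -0.2, 1.0]
opening: 0.124
```

```bash
python3 - <<'E'
from h import *
st()
import cv2
cv2.imwrite("pics/t3.png",cv2.resize(r.snapshot("top")[180:280,270:400,::-1],None,fx=6,fy=6,interpolation=cv2.INTER_CUBIC))
cv2.imwrite("pics/s3.png",cv2.resize(r.snapshot("scene")[180:320,260:430,::-1],None,fx=4,fy=4,interpolation=cv2.INTER_CUBIC))
st()
E
```

```text
7.2 pos [ 0.6319 -0.1181  0.0101] ang 0.0578 z [-0.001  0.    -1.   ] F [ 1.01 -0.24  0.95] op 0.124
7.3 pos [ 0.6318 -0.1173  0.01  ] ang 0.059 z [-0.001  0.001 -1.   ] F [-0.32 -0.    0.81] op 0.116
```

View pics/t3.png

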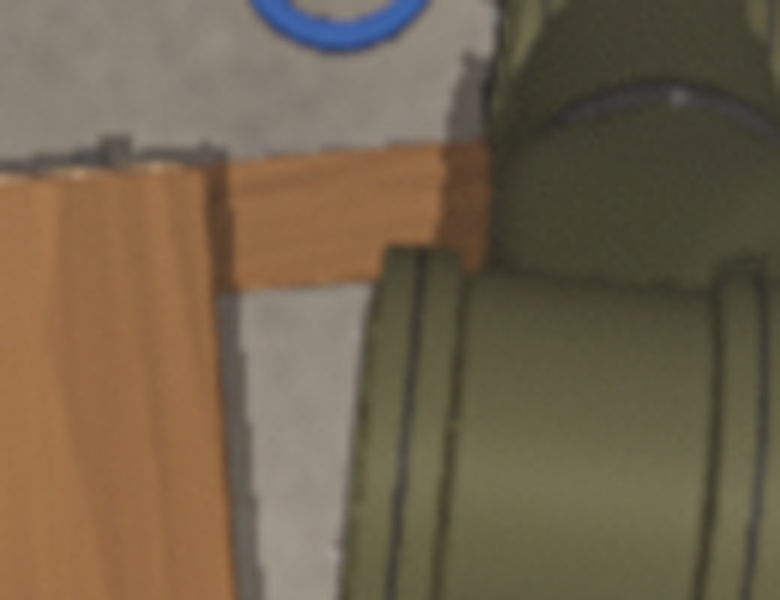

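View pics/s3.png

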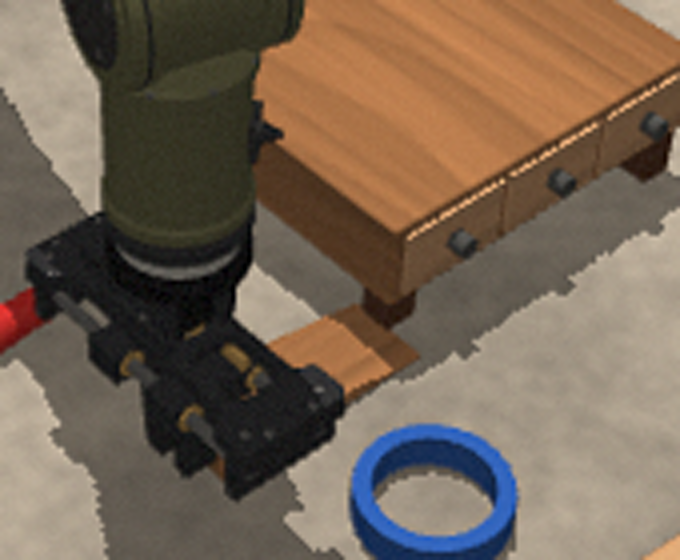

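```bash
python3 - <<'E'
from h import *
import cv2
p=[.4863,.1504,.0643]
for nm,c,o in(("short",(.136,-.126),(289,403)),("far left",(.136,.126),(513,281)),("near right",(-.114,-.126),(76,244))):
    print(nm,o)
    for z in(0,.006,.01,.014): print(z,((proj("scene",W(p,[*c,z]))-[270,140]+.5)*3.3-.5).round(1))
print("top corners",((proj("scene",W(p,CH))-[270,140]+.5)*3.3-.5).round(1))
print("chest-frame TCP", Rn.from_euler('z',-.0643).apply([.6318-p[0],-.1173-p[1],0]))
b=cv2.imread("pics/scene0.png")[225:285,330:430];cv2.imwrite("pics/leg1.png",cv2.resize(b,None,fx=8,fy=8,interpolation=cv2.INTER_CUBIC)[:480,:400])
cv2.imwrite("pics/leg2.png",cv2.resize(cv2.imread("pics/scene0.png")[190:240,270:320],None,fx=8,fy=8,interpolation=cv2.INTER_CUBIC))
for n,c,off in(("leg1",(.136,-.126),(330,225)),("leg2",(-.114,-.126),(270,190))):
    for z in(0,.006,.01,.014): print(n,z,((proj("scene",W(p,[*c,z]))-off+.5)*8-.5).round(1))
E
```

```text
short (289, 403)
0 [[285.1 419.5]]
0.006 [[285.7 413.7]]
0.01 [[286.  409.8]]
0.014 [[286.4 405.9]]
far left (513, 281)
0 [[517.1 272.6]]
0.006 [[518.3 266.9]]
0.01 [[519.1 263. ]]
0.014 [[519.9 259.2]]
near right (76, 244)
0 [[ 71.5 245.6]]
0.006 [[ 71.3 239.9]]
0.01 [[ 71.2 236. ]]
0.014 [[ 71.1 232.2]]
top corners [[545.4 174.9]
 [293.9 325.3]
 [ 43.4 133.8]
 [288.7  17.3]]
chest-frame TCP [ 0.12799807 -0.27649599  0.        ]
leg1 0 [[212.  337.7]]
leg1 0.006 [[213.2 323.6]]
leg1 0.01 [[214.1 314.2]]
leg1 0.014 [[214.9 304.8]]
leg2 0 [[174.1 196. ]]
leg2 0.006 [[173.6 182.2]]
leg2 0.01 [[173.3 172.9]]
leg2 0.014 [[173.  163.6]]
```

View pics/leg1.png

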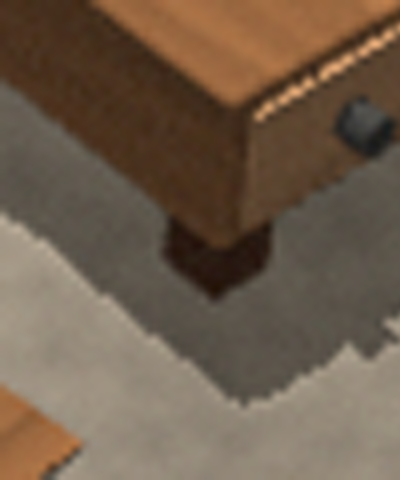

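View pics/leg2.png

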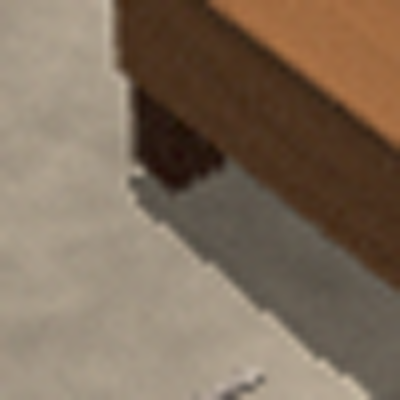

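Call:
{"op": "play_rows", "data": {"increments": [[0.12,0,-2.5,0,0,0,-0.001],[0.12,0,-2.5,0,0,0,-0.001],[0.12,0,-2.5,0,0,0,-0.001],[0.12,0,-2.5,0,0,0,-0.001],[0.12,0,-2.5,0,0,0,0],[0.12,0,-2.5,0,0,0,0],[0.12,0,-2.5,0,0,0,0],[0.12,0,-2,0,0,0,0]]}}

```text
clock: 8.3
tool_pos: [0.6305, -0.0972, 0.0099]
eef_rot: [1.0, 0.031, -0.0, -0.0]
contact_force: [-0.8, -1.2, 0.8]
opening: 0.119
```

```bash
cat >> h.py <<'E'
PC=[.4863,.1504,.0643]
def cf():
    s=r.get_state();X=np.array(s["tool_pos"]);v=Rn.from_euler('z',-PC[2]).apply(X-[PC[0],PC[1],0])
    print("chest-frame TCP",v.round(4),"insertion",round(v[1]+.009+.150+.126,4)); st()
E
python3 -c "
from h import *
cf()"
```

```text
chest-frame TCP [ 0.128  -0.2564  0.0099] insertion 0.0286
8.3 pos [ 0.6305 -0.0972  0.0099] ang 0.0625 z [-0.001  0.001 -1.   ] F [-0.75 -1.22  0.81] op 0.119
```

Call:
{"op": "play_rows", "data": {"increments": [[0.12,0,-1.2,0,0,0,0],[0.12,0,-1.2,0,0,0,0],[0.12,0,-1.2,0,0,0,0],[0.12,0,-1.2,0,0,0,0],[0.12,0,-1,0,0,0,0],[0.12,0,-1,0,0,0,0],[0.12,0,-0.8,0,0,0,0],[0.12,0,-0.6,0,0,0,0]]}}

```text
clock: 9.3
tool_pos: [0.6299, -0.0885, 0.0099]
eef_rot: [1.0, 0.031, -0.0, -0.0]
contact_force: [0.4, -1.2, 0.2]
opening: 0.123
```

```bash
python3 -c "
from h import *
cf()"
```

```text
chest-frame TCP [ 0.128  -0.2476  0.0099] insertion 0.0374
9.3 pos [ 0.6299 -0.0885  0.0099] ang 0.0624 z [-0.001  0.001 -1.   ] F [ 0.39 -1.15  0.21] op 0.123
```

Call:
{"op": "play_rows", "data": {"increments": [[0.12,0,-0.6,0,0,0,0],[0.12,0,-0.6,0,0,0,0],[0.12,0,-0.6,0,0,0,0],[0.12,0,-0.6,0,0,0,0],[0.12,0,-0.6,0,0,0,0],[0.12,0,-0.6,0,0,0,0],[0.12,0,-0.5,0,0,0,0],[0.12,0,-0.5,0,0,0,0]]}}

```text
clock: 10.3
tool_pos: [0.6296, -0.0837, 0.0099]
eef_rot: [1.0, 0.031, -0.0, -0.0]
contact_force: [-0.0, -1.4, 0.8]
opening: 0.118
```

```bash
python3 -c "
from h import *
cf()"
```

```text
chest-frame TCP [ 0.128  -0.2428  0.0099] insertion 0.0422
10.3 pos [ 0.6296 -0.0837  0.0099] ang 0.0624 z [-0.001  0.001 -1.   ] F [-0.01 -1.44  0.82] op 0.118
```

Call:
{"op": "play_rows", "data": {"increments": [[0.12,0,-0.6,0,0,0,0],[0.12,0,-0.6,0,0,0,0],[0.12,0,-0.6,0,0,0,0],[0.12,0,-0.6,0,0,0,0],[0.12,0,-0.6,0,0,0,0],[0.12,0,-0.6,0,0,0,0],[0.12,0,-0.5,0,0,0,0],[0.12,0,-0.5,0,0,0,0]]}}

```text
clock: 11.3
tool_pos: [0.6293, -0.0787, 0.01]
eef_rot: [1.0, 0.031, -0.0, -0.0]
contact_force: [0.3, -1.1, 1.4]
opening: 0.121
```

```bash
python3 -c "
from h import *
cf()"
```

```text
chest-frame TCP [ 0.128  -0.2378  0.01  ] insertion 0.0472
11.3 pos [ 0.6293 -0.0787  0.01  ] ang 0.0624 z [-0.001  0.001 -1.   ] F [ 0.27 -1.15  1.43] op 0.121
```

Call:
{"op": "play_rows", "data": {"increments": [[0.12,0,-0.6,0,0,0,0],[0.12,0,-0.6,0,0,0,0],[0.12,0,-0.6,0,0,0,0],[0.12,0,-0.6,0,0,0,0],[0.12,0,-0.6,0,0,0,0],[0.12,0,-0.5,0,0,0,0],[0.12,0,-0.5,0,0,0,0],[0.12,0,-0.4,0,0,0,0]]}}

```text
clock: 12.3
tool_pos: [0.629, -0.074, 0.0099]
eef_rot: [1.0, 0.031, -0.0, -0.0]
contact_force: [-0.1, -0.9, 0.7]
opening: 0.115
```

```bash
python3 -c "
from h import *
cf()"
```

```text
chest-frame TCP [ 0.128  -0.2331  0.0099] insertion 0.0519
12.3 pos [ 0.629  -0.074   0.0099] ang 0.0624 z [-0.001  0.001 -1.   ] F [-0.11 -0.91  0.67] op 0.115
```

Call:
{"op": "play_rows", "data": {"increments": [[0.12,0,-0.6,0,0,0,0],[0.12,0,-0.6,0,0,0,0],[0.12,0,-0.6,0,0,0,0],[0.12,0,-0.6,0,0,0,0],[0.12,0,-0.6,0,0,0,0],[0.12,0,-0.5,0,0,0,0],[0.12,0,-0.5,0,0,0,0],[0.12,0,-0.4,0,0,0,0]]}}

```text
clock: 13.3
tool_pos: [0.6287, -0.0693, 0.0099]
eef_rot: [1.0, 0.031, -0.001, -0.0]
contact_force: [-0.3, -0.4, 0.4]
opening: 0.119
```

```bash
python3 -c "
from h import *
cf()
import cv2
cv2.imwrite('pics/s5.png',cv2.resize(r.snapshot('scene')[180:320,260:430,::-1],None,fx=4,fy=4,interpolation=cv2.INTER_CUBIC))"
```

```text
chest-frame TCP [ 0.128  -0.2284  0.0099] insertion 0.0566
13.3 pos [ 0.6287 -0.0693  0.0099] ang 0.0624 z [-0.001  0.001 -1.   ] F [-0.31 -0.44  0.39] op 0.119
```

View pics/s5.png

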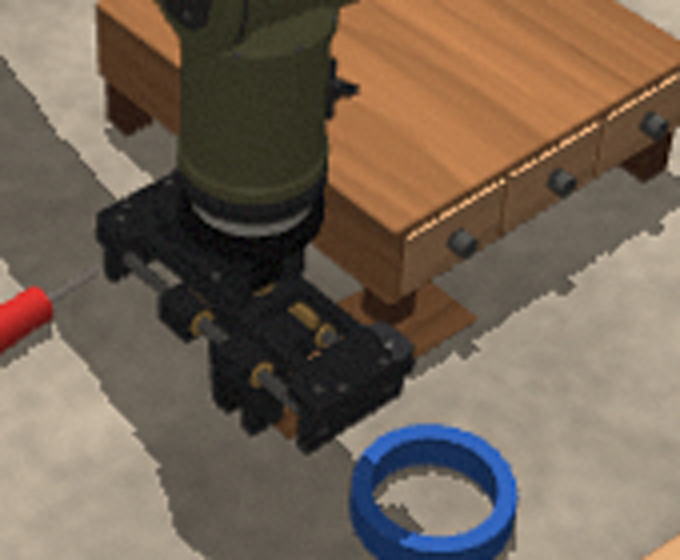

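The wedge passes under the leg at (387,305) in this crop. The chest corner is unmoved at (400,235), and the push is still only sliding friction.

Call:
{"op": "play_rows", "data": {"increments": [[0.12,0,-0.6,0,0,0,0],[0.12,0,-0.6,0,0,0,0],[0.12,0,-0.5,0,0,0,0],[0.12,0,-0.5,0,0,0,0],[0.12,0,-0.5,0,0,0,0],[0.12,0,-0.4,0,0,0,0],[0.12,0,-0.4,0,0,0,0],[0.12,0,-0.4,0,0,0,0]]}}

```text
clock: 14.35
tool_pos: [0.6284, -0.0651, 0.0099]
eef_rot: [1.0, 0.031, -0.001, -0.0]
contact_force: [0.2, -0.9, 0.7]
opening: 0.119
```

```bash
python3 -c "
from h import *
cf()"
```

```text
chest-frame TCP [ 0.128  -0.2242  0.0099] insertion 0.0608
14.35 pos [ 0.6284 -0.0651  0.0099] ang 0.0624 z [-0.001  0.001 -1.   ] F [ 0.24 -0.91  0.66] op 0.119
```

Call:
{"op": "play_rows", "data": {"increments": [[0.12,0,-0.5,0,0,0,0],[0.12,0,-0.5,0,0,0,0],[0.12,0,-0.5,0,0,0,0],[0.12,0,-0.4,0,0,0,0],[0.12,0,-0.4,0,0,0,0],[0.12,0,-0.4,0,0,0,0],[0.12,0,-0.4,0,0,0,0],[0.12,0,-0.4,0,0,0,0]]}}

```text
clock: 15.35
tool_pos: [0.6282, -0.0614, 0.01]
eef_rot: [1.0, 0.031, -0.0, -0.0]
contact_force: [-0.1, -1.5, 0.7]
opening: 0.118
```

```bash
python3 -c "
from h import *
cf()"
```

```text
chest-frame TCP [ 0.128  -0.2205  0.01  ] insertion 0.0645
15.35 pos [ 0.6282 -0.0614  0.01  ] ang 0.0624 z [-0.001  0.001 -1.   ] F [-0.11 -1.49  0.67] op 0.118
```

Call:
{"op": "play_rows", "data": {"increments": [[0.12,0,-0.5,0,0,0,0],[0.12,0,-0.4,0,0,0,0],[0.12,0,-0.4,0,0,0,0],[0.12,0,-0.4,0,0,0,0],[0.12,0,-0.3,0,0,0,0],[0.12,0,-0.3,0,0,0,0],[0.12,0,-0.3,0,0,0,0],[0.12,0,-0.3,0,0,0,0]]}}

```text
clock: 16.35
tool_pos: [0.628, -0.0584, 0.01]
eef_rot: [1.0, 0.031, -0.001, -0.0]
contact_force: [-0.4, -0.6, 0.8]
opening: 0.121
```

```bash
python3 -c "
from h import *
cf()"
```

```text
chest-frame TCP [ 0.128  -0.2175  0.01  ] insertion 0.0675
16.35 pos [ 0.628  -0.0584  0.01  ] ang 0.0623 z [-0.001  0.001 -1.   ] F [-0.35 -0.57  0.82] op 0.121
```

Call:
{"op": "play_rows", "data": {"increments": [[0.12,0,-0.4,0,0,0,0],[0.12,0,-0.4,0,0,0,0],[0.12,0,-0.4,0,0,0,0],[0.12,0,-0.4,0,0,0,0],[0.12,0,-0.3,0,0,0,0],[0.12,0,-0.3,0,0,0,0],[0.12,0,-0.3,0,0,0,0],[0.12,0,-0.3,0,0,0,0]]}}

```text
clock: 17.35
tool_pos: [0.6279, -0.0578, 0.01]
eef_rot: [1.0, 0.03, -0.0, 0.001]
contact_force: [0.3, -2.8, 0.3]
opening: 0.121
```

```bash
python3 -c "
from h import *
cf()"
```

```text
chest-frame TCP [ 0.1279 -0.2169  0.01  ] insertion 0.0681
17.35 pos [ 0.6279 -0.0578  0.01  ] ang 0.0609 z [-0.001 -0.002 -1.   ] F [ 0.26 -2.79  0.31] op 0.121
```

Call:
{"op": "play_rows", "data": {"increments": [[0.12,0,-0.4,0,0,0,0],[0.12,0,-0.4,0,0,0,0],[0.12,0,-0.4,0,0,0,0],[0.12,0,-0.4,0,0,0,0],[0.12,0,-0.4,0,0,0,0],[0.12,0,-0.4,0,0,0,0],[0.12,0,-0.4,0,0,0,0],[0.12,0,-0.4,0,0,0,0]]}}

```text
clock: 18.35
tool_pos: [0.6277, -0.0574, 0.01]
eef_rot: [1.0, 0.03, -0.0, 0.003]
contact_force: [1.2, -4.7, -0.6]
opening: 0.118
```

```bash
python3 -c "
from h import *
cf()"
```

```text
chest-frame TCP [ 0.1278 -0.2165  0.01  ] insertion 0.0685
18.35 pos [ 0.6277 -0.0574  0.01  ] ang 0.0593 z [-0.    -0.006 -1.   ] F [ 1.15 -4.74 -0.57] op 0.118
```

Call:
{"op": "play_rows", "data": {"increments": [[0.12,0,3,0,0.002,0,0],[0.12,0,8,0,0.002,0,0],[0.12,0,10,0,0.002,0,0],[0,0,4,-15,0,0,0],[0,0,0,-40,0,0,0],[0,0,0,-45,0,0,0],[0,0,0,-35,0,0,0],[0,0,0,-10,0,0,0]]}}

```text
clock: 19.35
tool_pos: [0.6292, -0.0802, 0.1616]
eef_rot: [1.0, 0.031, -0.001, -0.004]
contact_force: [0.8, -0.4, -0.5]
opening: 0.003
```

```bash
python3 - <<'E'
from h import *
cf()
import cv2
cv2.imwrite('pics/s6.png',cv2.resize(r.snapshot('scene')[140:320,270:440,::-1],None,fx=3.3,fy=3.3,interpolation=cv2.INTER_CUBIC))
cv2.imwrite('pics/t6.png',cv2.resize(r.snapshot('top')[180:280,270:400,::-1],None,fx=6,fy=6,interpolation=cv2.INTER_CUBIC))
t=W(PC,[.125,-.115,0])[0]; print(t)
plan([t[0],t[1],.125],.0643,8)
E
```

```text
chest-frame TCP [ 0.1278 -0.2393  0.1616] insertion 0.0457
19.35 pos [ 0.6292 -0.0802  0.1616] ang 0.0611 z [-0.001  0.009 -1.   ] F [ 0.84 -0.38 -0.52] op 0.003
[0.61843109 0.04366961 0.        ]
[-0.298, -15.476, 4.502, -0.001, 0.0, -0.0]
[-0.294, -15.481, 4.484, -0.001, 0.0, -0.0]
[-0.289, -15.486, 4.466, -0.001, 0.0, -0.0]
[-0.285, -15.492, 4.448, -0.001, 0.0, -0.0]
[-0.281, -15.497, 4.43, -0.001, 0.0, -0.0]
[-0.277, -15.502, 4.412, -0.001, 0.0, -0.0]
[-0.272, -15.507, 4.395, -0.001, 0.0, -0.0]
[-0.268, -15.512, 4.377, -0.001, 0.0, -0.0]
```

View pics/s6.png

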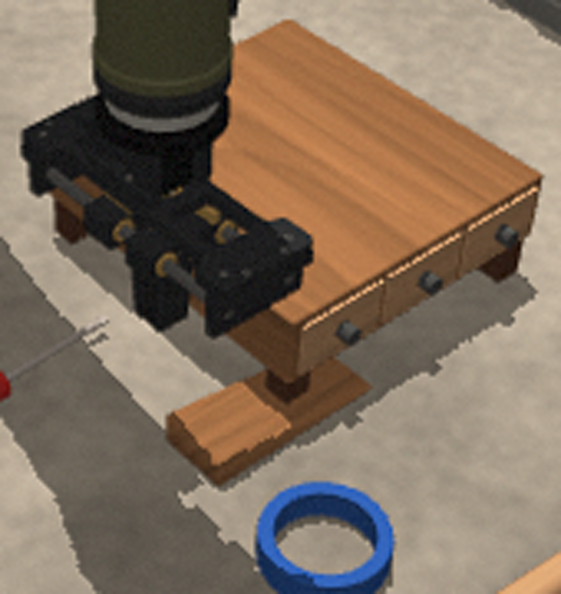

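View pics/t6.png

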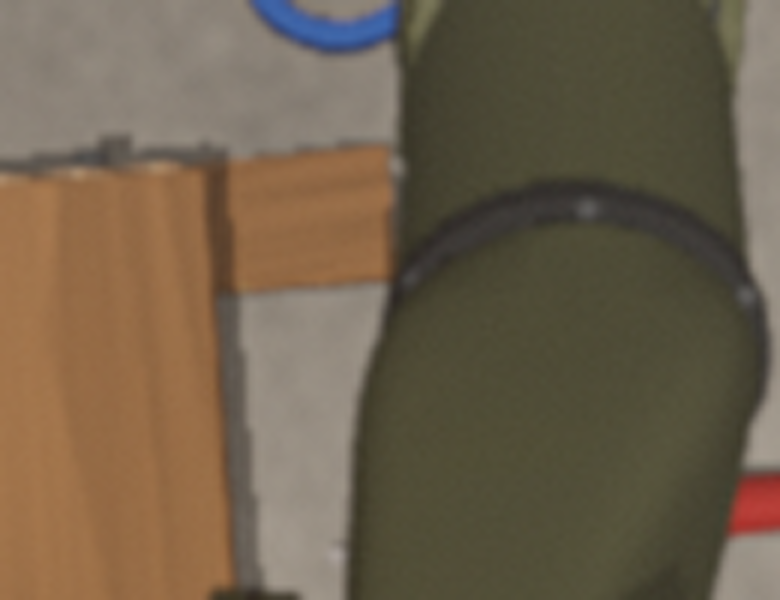

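The wedge is centred under the leg, and the chest corners are at the same pixels as at the start, (541,180) and (300,325). I'll move over the corner next.

Call:
{"op": "play_rows", "data": {"increments": [[0,-0.4,-12,2,-0.001,0,0],[0,-0.4,-18,5,-0.001,0,0],[0,-0.4,-19,5,-0.001,0,0],[0,-0.4,-19,5,-0.001,0,0],[0,-0.4,-19,5,-0.001,0,0],[0,-0.4,-18,5,-0.001,0,0],[0,-0.4,-12,5,-0.001,0,0],[0,0,-5,4,0,0,0]]}}

```text
clock: 20.45
tool_pos: [0.6134, 0.054, 0.117]
eef_rot: [0.999, 0.033, -0.006, -0.002]
contact_force: [0.7, -1.4, -0.4]
opening: 0.002
```

```bash
python3 -c "
from h import *
cf()
t=W(PC,[.123,-.114,0])[0]
plan([t[0],t[1],.104],.0643,8)"
```

```text
chest-frame TCP [ 0.1206 -0.1043  0.117 ] insertion 0.1807
20.45 pos [0.6134 0.054  0.117 ] ang 0.0657 z [-0.013  0.004 -1.   ] F [ 0.73 -1.38 -0.38] op 0.002
[0.319, 1.215, 1.622, -0.001, 0.002, 0.0]
[0.316, 1.214, 1.623, -0.001, 0.002, 0.0]
[0.314, 1.213, 1.624, -0.001, 0.002, 0.0]
[0.312, 1.212, 1.625, -0.001, 0.002, 0.0]
[0.309, 1.211, 1.626, -0.001, 0.002, 0.0]
[0.307, 1.21, 1.628, -0.001, 0.002, 0.0]
[0.305, 1.209, 1.629, -0.001, 0.002, 0.0]
[0.302, 1.208, 1.63, -0.001, 0.002, 0.0]
```

Call:
{"op": "play_rows", "data": {"increments": [[0,0.3,1.4,1.6,-0.001,0.002,0],[0,0.3,1.4,1.6,-0.001,0.002,0],[0,0.3,1.4,1.6,-0.001,0.002,0],[0,0.3,1.4,1.6,-0.001,0.002,0],[0,0.3,1.2,1.6,-0.001,0.001,0],[0,0.3,1.2,1.6,0,0.001,0],[0,0,0.5,1.2,0,0,0],[0,0,0,0,0,0,0]]}}

```text
clock: 21.45
tool_pos: [0.6164, 0.0416, 0.1057]
eef_rot: [1.0, 0.031, -0.001, 0.001]
contact_force: [-0.0, 0.5, 0.3]
opening: 0.004
```

```bash
python3 -c "
from h import *
cf()
import cv2
cv2.imwrite('pics/s7.png',cv2.resize(r.snapshot('scene')[140:320,270:440,::-1],None,fx=3.3,fy=3.3,interpolation=cv2.INTER_CUBIC))
st()"
```

```text
chest-frame TCP [ 0.1228 -0.117   0.1057] insertion 0.168
21.45 pos [0.6164 0.0416 0.1057] ang 0.0613 z [-0.001 -0.003 -1.   ] F [-0.01  0.48  0.29] op 0.004
21.5 pos [0.6164 0.0416 0.1058] ang 0.0614 z [-0.001 -0.003 -1.   ] F [-0.06 -0.1   0.85] op 0.001
```

View pics/s7.png

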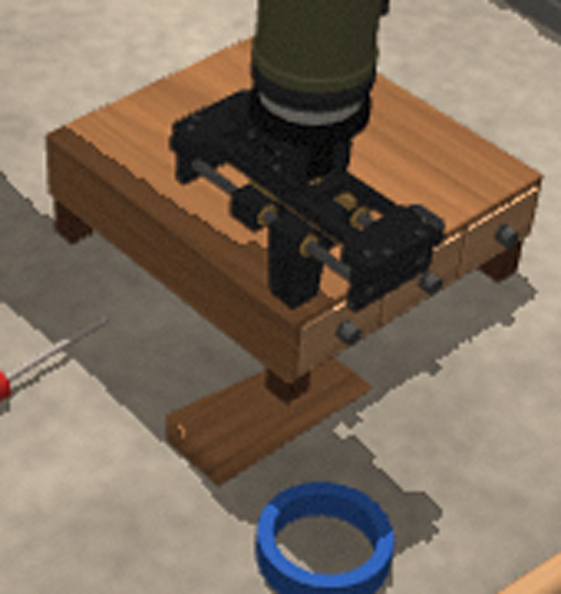

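The fingertips are over the corner at about (300,300) and the chest is unmoved. I'll descend gently.

Call:
{"op": "play_rows", "data": {"increments": [[0,0,0,1,0,0,0],[0,0,0,1,0,0,0],[0,0,0,1,0,0,0],[0,0,0,1,0,0,0],[0,0,0,0.8,0,0,0],[0,0,0,0.6,0,0,0],[0,0,0,0.4,0,0,0],[0,0,0,0.4,0,0,0]]}}

```text
clock: 22.5
tool_pos: [0.6165, 0.0419, 0.0992]
eef_rot: [1.0, 0.031, -0.0, 0.001]
contact_force: [0.2, 0.2, -1.2]
opening: 0.002
```

Call:
{"op": "play_rows", "data": {"increments": [[0,0,0,0.4,0,0,0],[0,0,0,0.4,0,0,0],[0,0,0,0.4,0,0,0],[0,0,0,0.4,0,0,0],[0,0,0,0.3,0,0,0],[0,0,0,0.3,0,0,0],[0,0,0,0.3,0,0,0],[0,0,0,0.3,0,0,0]]}}

```text
clock: 23.5
tool_pos: [0.6165, 0.0419, 0.0984]
eef_rot: [1.0, 0.031, 0.0, 0.001]
contact_force: [-1.5, -0.6, 5.5]
opening: 0.008
```

Call:
{"op": "play_rows", "data": {"increments": [[0,0,0,0.4,0,0,0],[0,0,0,0.4,0,0,0],[0,0,0,0.4,0,0,0],[0,0,0,0.5,0,0,0],[0,0,0,0.5,0,0,0],[0,0,0,0.5,0,0,0],[0,0,0,0.5,0,0,0],[0,0,0,0.5,0,0,0]]}}

```text
clock: 24.5
tool_pos: [0.6165, 0.0419, 0.0984]
eef_rot: [1.0, 0.031, 0.001, 0.001]
contact_force: [-1.9, -0.4, 7.2]
opening: 0.003
```

```bash
python3 -c "
from h import *
cf()
import cv2
cv2.imwrite('pics/s8.png',cv2.resize(r.snapshot('scene')[140:320,270:440,::-1],None,fx=3.3,fy=3.3,interpolation=cv2.INTER_CUBIC))
st()"
```

```text
chest-frame TCP [ 0.123  -0.1166  0.0984] insertion 0.1684
24.5 pos [0.6165 0.0419 0.0984] ang 0.0613 z [ 0.001 -0.002 -1.   ] F [-1.86 -0.44  7.24] op 0.003
24.55 pos [0.6166 0.0419 0.0984] ang 0.0613 z [ 0.001 -0.002 -1.   ] F [-3.68 -0.1   7.32] op 0.006
```

View pics/s8.png

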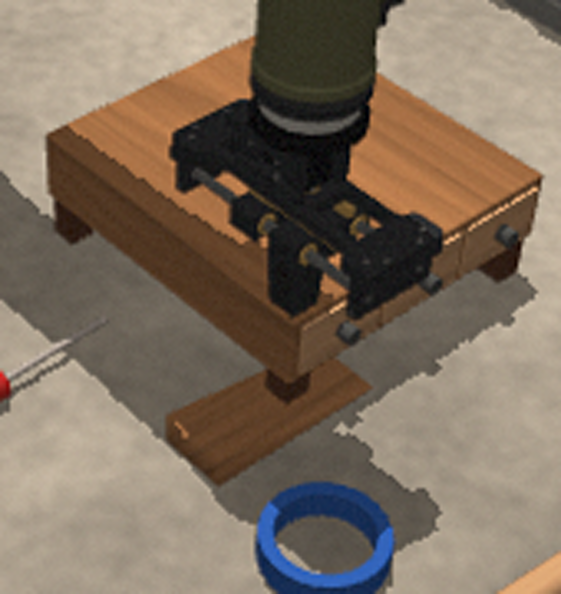

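The corner holds at z = 98.4 mm under about 7 N, with no give. I'll raise the press to about 10 N and ease off the sideways force.

Call:
{"op": "play_rows", "data": {"increments": [[0,-0.1,0,0.6,0,-0.0005,0],[0,-0.1,0,0.6,0,-0.0005,0],[0,-0.1,0,0.6,0,-0.0005,0],[0,-0.1,0,0.65,0,-0.0005,0],[0,-0.1,0,0.65,0,0,0],[0,-0.1,0,0.65,0,0,0],[0,-0.1,0,0.65,0,0,0],[0,-0.1,0,0.65,0,0,0]]}}

```text
clock: 25.55
tool_pos: [0.6165, 0.0419, 0.0984]
eef_rot: [1.0, 0.031, 0.001, 0.001]
contact_force: [-1.8, -0.3, 8.7]
opening: 0.01
```

```bash
python3 -c "
from h import *
cf()
import cv2
r.snapshot('top');st();r.snapshot('top');st()"
```

```text
chest-frame TCP [ 0.123  -0.1167  0.0984] insertion 0.1683
25.55 pos [0.6165 0.0419 0.0984] ang 0.0611 z [ 0.002 -0.001 -1.   ] F [-1.84 -0.35  8.71] op 0.01
25.6 pos [0.6165 0.0419 0.0984] ang 0.061 z [ 0.002 -0.001 -1.   ] F [-3.16  0.74  9.44] op 0.003
25.65 pos [0.6165 0.0418 0.0984] ang 0.061 z [ 0.002 -0.001 -1.   ] F [-2.13 -1.08  8.17] op 0.002
```

Call:
{"op": "play_rows", "data": {"increments": [[0,-0.2,0,0.75,0,-0.001,0],[0,-0.2,0,0.75,0,-0.001,0],[0,-0.2,0,0.75,0,-0.001,0],[0,-0.2,0,0.75,0,-0.001,0],[0,-0.2,0,0.75,0,-0.001,0],[0,-0.2,0,0.75,0,-0.001,0],[0,-0.2,0,0.75,0,-0.001,0],[0,-0.2,0,0.75,0,-0.001,0]]}}

```text
clock: 26.65
tool_pos: [0.6166, 0.0419, 0.0984]
eef_rot: [1.0, 0.03, -0.0, 0.0]
contact_force: [-2.5, -1.1, 8.3]
opening: 0.003
```

```bash
python3 -c "
from h import *
cf()
import cv2
cv2.imwrite('pics/s9.png',cv2.resize(r.snapshot('scene')[140:320,270:440,::-1],None,fx=3.3,fy=3.3,interpolation=cv2.INTER_CUBIC))
st();cv2.imwrite('pics/t9.png',r.snapshot('top')[:,:,::-1]);st()"
```

```text
chest-frame TCP [ 0.123  -0.1167  0.0984] insertion 0.1683
26.65 pos [0.6166 0.0419 0.0984] ang 0.0609 z [-0.001 -0.001 -1.   ] F [-2.5  -1.12  8.28] op 0.003
26.7 pos [0.6166 0.0418 0.0984] ang 0.0608 z [-0.001 -0.001 -1.   ] F [-2.63 -0.07  8.08] op 0.006
26.75 pos [0.6166 0.0419 0.0984] ang 0.0607 z [-0.001 -0.001 -1.   ] F [-2.13  0.1   8.76] op 0.007
```

View pics/s9.png

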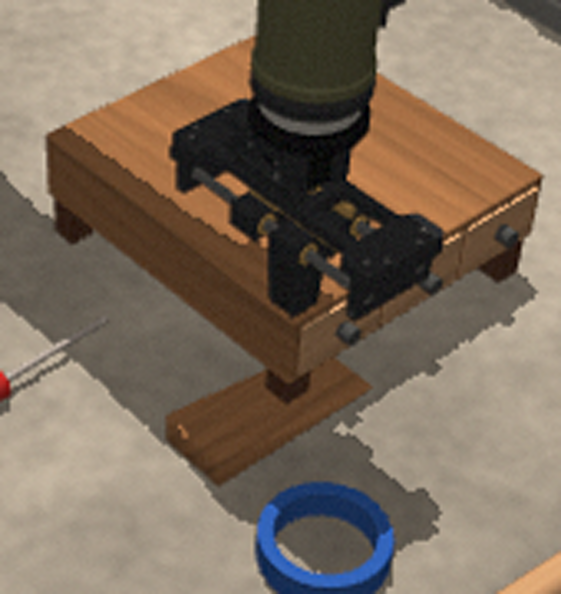

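View pics/t9.png

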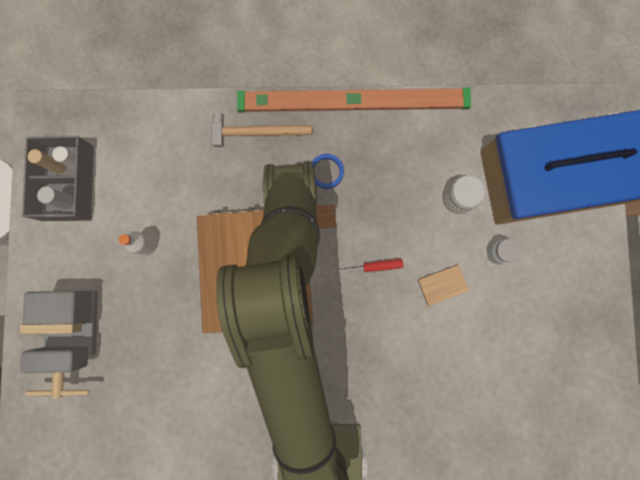

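Call:
{"op": "play_rows", "data": {"increments": [[0,0,0,0.8,0,0,0],[0,0,0,0.8,0,0,0],[0,0,0,0.8,0,0,0],[0,0,0,0.85,0,0,0],[0,0,0,0.85,0,0,0],[0,0,0,0.85,0,0,0],[0,0,0,0.85,0,0,0],[0,0,0,0.85,0,0,0]]}}

```text
clock: 27.75
tool_pos: [0.6166, 0.0419, 0.0984]
eef_rot: [1.0, 0.03, 0.001, 0.0]
contact_force: [-3.5, -0.1, 10.4]
opening: 0.005
```

```bash
python3 -c "
from h import *
st()
for i in range(4): r.snapshot('top');st()"
```

```text
27.75 pos [0.6166 0.0419 0.0984] ang 0.0606 z [ 0.001 -0.    -1.   ] F [-3.45 -0.08 10.39] op 0.005
27.8 pos [0.6166 0.0418 0.0984] ang 0.0606 z [ 0.001 -0.    -1.   ] F [-2.91 -0.57 10.1 ] op 0.005
27.85 pos [0.6166 0.0419 0.0984] ang 0.0606 z [ 0.001 -0.    -1.   ] F [-3.56 -0.14  8.47] op 0.004
27.9 pos [0.6166 0.0419 0.0984] ang 0.0606 z [ 0.001 -0.    -1.   ] F [-2.66  0.49  9.54] op 0.002
27.95 pos [0.6166 0.0419 0.0984] ang 0.0606 z [ 0.001 -0.    -1.   ] F [-2.67 -0.12 10.45] op 0.005
```

```bash
python3 -c "
from h import *
r.finish_job()
st()"
```

```text
the job is handed in; nothing more can be done
the job is handed in; nothing more can be done
```

The wedge is snug under the short leg, the chest no longer rocks, and I handed the job in while still pressing the corner with about 10 N. The clock read about 28 s of the 54 s allowed.

- **Wedge:** I pushed it thin edge first with the fingertips on its back face, squaring it to the chest on the way. It met the leg at about 68 mm of insertion. I stopped when the push reached about 4.7 N, and its last advance was only about 0.4 mm.
- **Press test:** I pressed with shut fingers within about 3 mm of the corner point by my measurements. The fingertips stayed at z = 98.4 mm from 5.5 N up to about 10 N, so the corner did not give and no further push was needed.
- **Final readings:** The press read 8.5–10.5 N, averaging about 9.8 N. About 3 N of sideways force in x remained; I tried to ease it off but could not remove it.
- **Disturbance:** In the last pictures, taken at about 8.5 N, the visible chest corners were at their starting pixels. The surrounding objects were where they started.

The two cameras disagreed by up to 4–5 mm on the chest and wedge positions, so the insertion depth is only good to a few millimetres. I judged snugness from the forces instead.

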